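# Charge the trough with shot and hold it level

### The arm

A 7-joint arm with a two-finger parallel gripper is mounted at the origin on a cart in front of the work surface, level with it; the furniture and walls round the work are solid. World frame = base frame: x ahead of the robot, y to its left, z up, the work surface at z = 0. Lengths are in m, angles in rad, forces in N, time in s.
With the tool pointing down it reaches from about 0.4 to 0.85 m from the base axis. Payload 10.4 kg.
Tool frame: the origin (TCP) lies at the very end of the fingers, on their centre line; the grasp point (between the pads) lies 19 mm behind it; z points along the fingers, y is the direction in which the jaws open and shut (so a half turn about z gives the same grasp; the last joint's range is limited). The gripper opens to 87 mm and grips with 3 to 60 N. Pads are 19 mm wide; open, the fingers measure 117 mm over their backs; the gripper's body (75 mm by 190 mm) begins 51 mm behind the grasp point.
Start: joints at [1.275, 0.332, -0.065, 1.46, 0.022, 1.35, -0.088], TCP at [0.168, -0.602, 0.223] pointing down, gripper open.
Joint ranges: [-2.6, 2.6], [-0.5, 2.12], [-1.47, 1.34], [0.16, 2.42], [-1.27, 4.41], [0.06, 2.06], [-2.6, 2.6]. Speed limits (rad/s): [2.22, 2.22, 2.79, 2.79, 3.14, 3.14, 3.14].

### API

Orientations are given as a unit quaternion [x, y, z, w].
In Python, from bench import r, eyes, job gives the robot as it stands. The module is installed in compiled form; this text tells all that it offers.
- The arm moves only by the tool play_rows, never from a script. Its argument "motion" is a list of rows, each a list of 7 numbers: the shift along the tool's x, y, z as a fraction of full scale, then the turn, a rotation vector about the tool's x, y, z as a fraction of full scale, then the opening in per cent of the stroke, from 0 (shut) to 100 (fully open). A call has 1 to 5 rows; each row is the pose to reach, as a shift and turn from the pose commanded when the call began, along the tool's axes at that moment; what a row does not reach only later rows make up. Full scale, the value 1, is 0.2 m for a shift and 90 degrees for a turn. A row lasts 1/8 s, in which the tool goes at most 62.5 mm and 10.7 degrees, less where a joint would pass 70% of its speed; a pose out of reach is approached as far as the arm can. A call with a number of a shift or a turn outside -1 to 1 is refused whole. A call with a gripper value outside its range is refused whole. The fingers move at their own pace and stop on an object; "squeeze" is the grip in N (left out, the last holds). Time passes only in rows, so rows that repeat a pose let the fingers close. It gives the time, the measured TCP pose, the force and the opening at its end, in the units of the state.
- r.read_state(): the state, without advancing time (a new reading comes with each control period).
- eyes.camera(name): name is "side" or "top"; returns a dict with "image" (480x640x3 uint8, red, green, blue), "mtx" (3x3 intrinsics, pixels), "dist" ([k1, k2, p1, p2, k3] as OpenCV has them; the pictures are not rectified), "R" (3x3) and "t" (3): a world point X has camera coordinates R X + t. Camera axes: x right, y down, z forward; pixel columns grow to the right and rows downward; lengths in m; the calibration is good to about 2 mm. A picture is of the moment at which its call begins. There is no depth.
- job.close_job(): hands the job in, once; it reports no verdict.
Trained networks look in a picture, given as the dict that the camera call returned (one of the last four; its "shot" number tells which), for a name from the list of things; names that differ only in an ending like _2 or _b are one class to them, and where a whole thing is asked for, a point or a joint stands for the part that bears it (a point fixed in the world has none). Each returns a list of dicts, best first, with "p" (0 to 1); they miss things now and then, are a little off and sometimes report something else, mostly with a low value. They report only what shows in the picture. A call takes as long as a camera call. They do not tell look-alikes from the thing itself.
- eyes.regions_of(picture, label): "region" (480x640 bool, what is visible of it) and "xy" ([column, row] in pixels, amid what is visible of it).
- eyes.landmark_of(picture, label): "xy" ([column, row] in pixels: a listed point, or the origin of a listed thing).
The state is a dict: "time": time; "joint_positions": joint angles; "joint_vel": joint speeds; "joint_torque": joint torques, N m; "ee_pos": TCP position; "eef_rot": TCP orientation; "ft_force": force on the tool from outside, world axes, zero at the start; "torque": the same for the moment, N m; "width": finger opening in m.
Only numpy, scipy, OpenCV 4.12 (cv2) and the standard library are available. Lean on these libraries where they do the work, as an engineer would, in place of code of your own. Each camera call takes 0.05 s, during which the arm holds its last target. There are 200 camera calls.

### The job

Pour all six steel balls from the scoop into the long open trough where it stands, spilling none, and stand the empty scoop back upright on the worktop. Then take the trough by its long sides, lift it at least 10 cm clear of the worktop and keep it level and still with all six balls in it; finish while still holding it there, do not put it down. Leave the two jars and the piece of brick where they are, and do not lift the trough before the balls are in it and the scoop is back.

Things in the scene. Friction and masses are not known exactly. Their poses are not given: they have to be found in the camera images.
- trough: Open straight-sided trough of bright sheet steel, loose, about 0.22 kg: 120 mm long along its own x, 56 mm wide along its own y, 46 mm high, walls and floor 3 mm thick, no lid. Its flat long side walls, 56 mm apart outside, are where it is gripped, at the middle of its length. Origin: centre of the underside; z up.
- trough_in (a point): Centre of the trough's inner floor, 3 mm above its underside. Round the work: an upright partition 0.36 m high runs along x at y = -0.09, and a hearth up to 0.19 m high begins at y = -0.41.
- scoop: Small open scoop of dark sheet steel, loose, 0.13 kg, upright, six balls on its floor. Origin: on the underside, about its middle; z up; the spout points along its own -x. It is gripped across two flat upright cheeks, 56 mm apart outside, 60 mm high, from x = -18 to +32 mm. Flat 3 mm floor over the same length, back wall at +32 mm, then a spout floor sloping up from x = -18 mm.
- scoop_lip (a point): Middle of the spout's lip edge, at x = -60, z = +40 mm in the scoop's frame. The spout floor rises to it at 41 degrees, 50 mm wide between side guards 20 mm high that end with the lip. Tipped spout down about 65 to 70 degrees the scoop empties.
- jar: Bystander: white screw-cap jar with blue lid, 52 mm across, 60 mm high; origin centre of the underside. Loose, leave alone.
- oil_jar: Bystander: amber screw-cap jar with black lid, 60 mm across, 88 mm high; origin centre of the underside. Loose, leave alone.
- brick: Bystander: broken piece of brown firebrick, 60 x 61 x 30 mm; origin centre of the underside. Loose, leave alone.
- shot0: One of six equal bright steel balls, 16 mm in diameter, 15 g; origin at its centre. They start in the scoop and roll only down slopes of more than about 15 degrees.
- shot1: One of six equal bright steel balls, 16 mm in diameter, 15 g; origin at its centre. They start in the scoop and roll only down slopes of more than about 15 degrees.
- shot2: One of six equal bright steel balls, 16 mm in diameter, 15 g; origin at its centre. They start in the scoop and roll only down slopes of more than about 15 degrees.
- shot3: One of six equal bright steel balls, 16 mm in diameter, 15 g; origin at its centre. They start in the scoop and roll only down slopes of more than about 15 degrees.
- shot4: One of six equal bright steel balls, 16 mm in diameter, 15 g; origin at its centre. They start in the scoop and roll only down slopes of more than about 15 degrees.
- shot5: One of six equal bright steel balls, 16 mm in diameter, 15 g; origin at its centre. They start in the scoop and roll only down slopes of more than about 15 degrees.
Mind the look-alikes: they are no part of the job. What is shaped like the scoop but turquoise is not meant. Of the things that look like the trough, the larger one is meant.

How it is judged:
By the outcome, as a careful person would: the job done as asked, in the order asked, and still so for the second after the job is handed in, while the arm keeps its last pose, push and grip.
It also fails if it takes over 61 s, if anything falls off the work surface, if the arm or the gripper's body presses on something with over 40 N, if the wrist force passes 120 N, or if a joint passes its speed limit or range.

## Working session

There is one attempt and no reset: what is moved stays moved. The work goes in short steps, Python scripts to look and compute and a tool call to move; the robot and the scene stay as the last step left them, time stands still between calls to the robot, and variables do not carry over. Pictures are saved under pics/ and viewed, about 8 in all and at most 12, crops included, and the job is handed in when it is done.

Besides the shell and the picture viewer there is one more tool, called after "Request:" as name(argument=value, ...) on one line, values as JSON. play_rows: Moves the arm, as the interface text tells. Shift numbers are shares of 0.2 m and turn numbers shares of 90 degrees, none past 1 either way. Its arguments: {"type":"object","properties":{"motion":{"type":"array","items":{"type":"array","items":{"type":"number"}}},"squeeze":{"type":"number"}},"required":["motion"]}

```bash
mkdir -p pics; python3 - <<'E'
from bench import r,eyes,job
import cv2,numpy as np
print(r.read_state())
for n in("top","side"):
    p=eyes.camera(n); cv2.imwrite(f"pics/{n}0.png",p["image"][:,:,::-1])
    print(n,p["mtx"].tolist(),p["dist"],p["R"],p["t"],p["shot"])
    for l in("trough","trough_in","scoop","scoop_lip","jar","oil_jar","brick","shot0"):
        print(l,[(np.round(d["xy"]).tolist(),round(d["p"],2)) for d in eyes.landmark_of(p,l)][:7],"R",[(np.round(d["xy"]).tolist(),int(d["region"].sum()),round(d["p"],2)) for d in eyes.regions_of(p,l)][:7])
E
```

```text
{'time': 0.0, 'joint_positions': array([ 1.27538801,  0.33290166, -0.06467629,  1.46094117,  0.02160343,
        1.34988927, -0.08848381]), 'joint_vel': array([ 0.0007176 , -0.00106851, -0.00140042, -0.00110017,  0.00094028,
       -0.00064317, -0.00082181]), 'joint_torque': array([-2.78470015e-04, -6.23253322e+01,  2.45495327e-02, -3.89892805e+01,
       -6.14311569e-02,  3.94599012e-02,  1.66245513e-04]), 'ee_pos': array([ 0.16827391, -0.60152111,  0.22173535]), 'eef_rot': array([ 9.90710055e-01,  1.35989208e-01, -1.36212124e-04, -7.09044883e-04]), 'ft_force': array([-0.12039496, -0.30087842,  0.14830928]), 'torque': array([ 0.02803159, -0.0490982 , -0.01332549]), 'width': 0.08710225511901468}
top [[524.7327310380359, 0.0, 309.0713740331726], [0.0, 524.7327310380359, 235.82148610966223], [0.0, 0.0, 1.0]] [-0.03048668  0.          0.          0.          0.        ] [[-0.01103213 -0.99929338 -0.0359309 ]
 [-0.98986224  0.01600239 -0.14112644]
 [ 0.1416017   0.03400972 -0.98933932]] [-0.1357498   0.56593606  0.82053372] 1
trough [([334.0, 212.0], 0.77), ([378.0, 307.0], 0.66)] R [([3
[... 1322 characters left out ...]

trough_in [([267.0, 303.0], 0.82), ([340.0, 269.0], 0.74), ([413.0, 257.0], 0.28)] R [([342.0, 264.0], 778, 0.91), ([266.0, 297.0], 2949, 0.9)]
scoop [([377.0, 307.0], 0.68)] R []
scoop_lip [([371.0, 309.0], 0.63)] R [([381.0, 288.0], 1224, 0.79)]
jar [([376.0, 309.0], 0.69), ([413.0, 259.0], 0.59)] R []
oil_jar [([438.0, 302.0], 0.7)] R [([441.0, 283.0], 1938, 0.56)]
brick [([223.0, 267.0], 0.64)] R [([219.0, 261.0], 666, 0.93)]
shot0 [([390.0, 298.0], 0.52), ([377.0, 302.0], 0.47), ([372.0, 295.0], 0.45), ([368.0, 302.0], 0.44), ([383.0, 302.0], 0.42), ([388.0, 305.0], 0.38)] R [([381.0, 302.0], 54, 0.63), ([379.0, 303.0], 73, 0.62), ([366.0, 300.0], 36, 0.51), ([372.0, 296.0], 53, 0.49)]
```

View pics/top0.png

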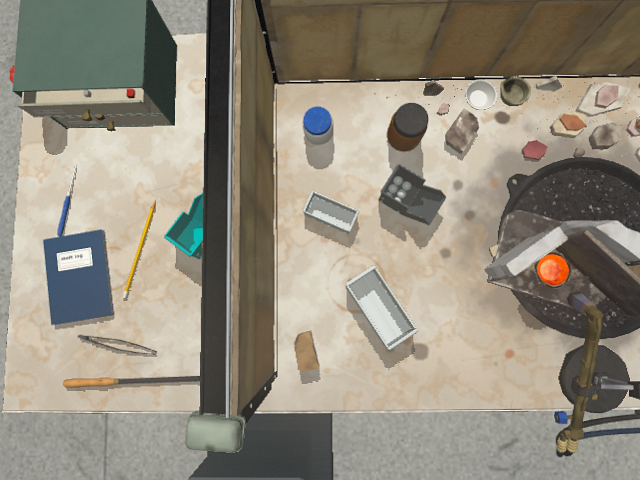

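View pics/side0.png

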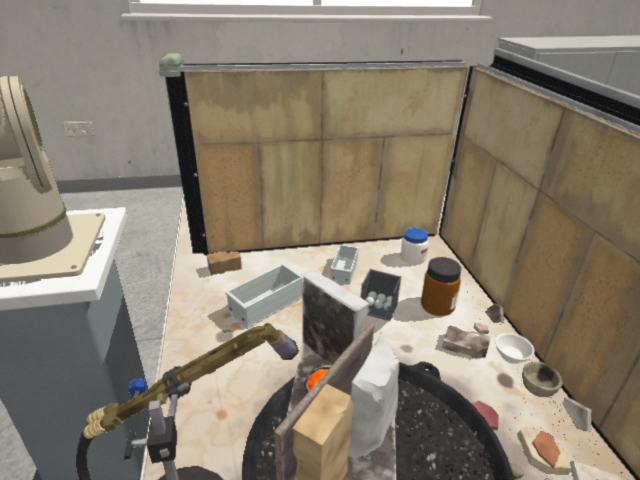

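```bash
cat > h.py <<'E'
import numpy as np,cv2
from scipy.optimize import minimize
from scipy.spatial.transform import Rotation as Ro
def proj(p,X): return cv2.projectPoints(np.asarray(X,float).reshape(-1,3),cv2.Rodrigues(p["R"])[0],p["t"],p["mtx"],p["dist"])[0][:,0]
def ray(p,uv,z):
    q=cv2.undistortPoints(np.array([[uv]],float),p["mtx"],p["dist"])[0,0]
    d=p["R"].T@np.r_[q,1]; c=-p["R"].T@p["t"]; return c+d*(z-c[2])/d[2]
def box(x0,x1,y,z0,z1): return np.array([[x,s*y,z] for x in(x0,x1) for s in(-1,1) for z in(z0,z1)])
TR=[box(-.06,.06,.028,0,.046)]
SC=[box(-.018,.032,.028,0,.06),np.array([[x,s*.027,z] for s in(-1,1) for x,z in((-.018,0),(-.06,.04),(-.047,.055),(-.018,.03))])]
def place(P,q): return P@Ro.from_euler('z',q[2]).as_matrix().T+[q[0],q[1],q[3] if len(q)>3 else 0]
def sil(p,parts,q):
    m=np.zeros((480*4,640*4),np.uint8)
    for P in parts: cv2.fillConvexPoly(m,cv2.convexHull((proj(p,place(P,q))*4).astype(np.int32)),1)
    return cv2.resize(m*1.0,(640,480),interpolation=cv2.INTER_AREA)
def fit(views,parts,q0):
    def c(q): 
        return sum(np.abs(sil(p,parts,q)-m).sum()/m.sum() for p,m in views)
    S=np.array([[0,0,0],[.01,0,0],[0,.01,0],[0,0,.15]])+q0
    o=minimize(c,q0,method="Nelder-Mead",options=dict(initial_simplex=S,xatol=1e-4,fatol=1e-4))
    return o.x,o.fun
E
python3 - <<'E'
from bench import r,eyes,job
from h import *
t=eyes.camera("top");s=eyes.camera("side")
def m(p,l,xy):
    L=[d for d in eyes.regions_of(p,l) if np.hypot(*(np.array(d["xy"])-xy))<20]; return [(p,L[0]["region"])] if L else []
tr=m(t,"trough",(380,308)); trs=m(s,"trough",(264,295))
sc=m(t,"scoop",(412,197))or m(t,"scoop_lip",(412,197)); scs=m(s,"scoop",(380,290))or m(s,"scoop_lip",(380,290))
a=ray(t,(382,308),.003);print("tr",a, ray(s,(267,303),.003))
b=ray(t,(399,196),0);l=ray(t,(437,209),.04);print("sc",b,l,"side",ray(s,(377,307),0))
for y0 in(.5,): 
  e1=ray(t,(362,268),.046);e2=ray(t,(398,345),.046); yaw=np.arctan2(*(e1-e2)[[1,0]])
  for v in(tr,trs,tr+trs): print("trough",fit(v,TR,np.r_[a[:2],yaw]) if v else None)
yaw=np.arctan2(*(b-l)[[1,0]])
for v in(sc,scs,sc+scs): print("scoop",fit(v,SC,np.r_[b[:2],yaw]) if v else None)
qs=fit(sc+scs,SC,np.r_[b[:2],yaw])[0]; qt=fit(tr+trs,TR,np.r_[a[:2],0*yaw+np.arctan2(*(e1-e2)[[1,0]])])[0]
for n,uv,z in(("jar",(317,118),.06),("oil",(409,113),.088),("small",(331,212),.02),("brick",(306,355),.015)):print(n,ray(t,uv,z))
out=[]
for p,(x,y,w,h) in((t,(330,155,130,200)),(s,(215,240,200,100))):
    im=cv2.resize(p["image"][y:y+h,x:x+w,::-1],None,fx=3,fy=3,interpolation=cv2.INTER_CUBIC)
    for P,q in((TR,qt),(SC,qs)):
        for B in P:
            for u in (proj(p,place(B,q))-[x,y])*3+1: cv2.circle(im,tuple(int(k) for k in u),3,(0,0,255),-1)
    out.append(im)
c=np.zeros((600,990,3),np.uint8);c[:600,:390]=out[0];c[:300,390:]=out[1];cv2.imwrite("pics/fit.png",cv2.resize(c,(800,485)))
E
```

```text
tr [ 0.44578035 -0.26226318  0.003     ] [ 0.44971469 -0.25943489  0.003     ]
sc [ 0.63603389 -0.29746684  0.        ] [ 0.60453707 -0.35284268  0.04      ] side [ 0.63834916 -0.29852618  0.        ]
trough (array([ 0.44680175, -0.25745145,  0.54731231]), np.float64(0.06180061037639878))
trough (array([ 0.44833375, -0.26137323,  0.55057229]), np.float64(0.03126018246985989))
trough (array([ 0.44674808, -0.25928378,  0.54829051]), np.float64(0.14358761705593326))
scoop (array([ 0.63550464, -0.30390713,  0.9696308 ]), np.float64(0.22353213129912158))
scoop (array([ 0.63864575, -0.30904161,  1.16983985]), np.float64(0.4820675105485232))
scoop (array([ 0.63631346, -0.30583051,  0.97791952]), np.float64(0.769658145917824))
jar [ 0.75663913 -0.15942404  0.06      ]
oil [ 0.75091325 -0.30580314  0.088     ]
small [ 0.60635509 -0.1800848   0.02      ]
brick [ 0.37122459 -0.13547538  0.015     ]
```

View pics/fit.png

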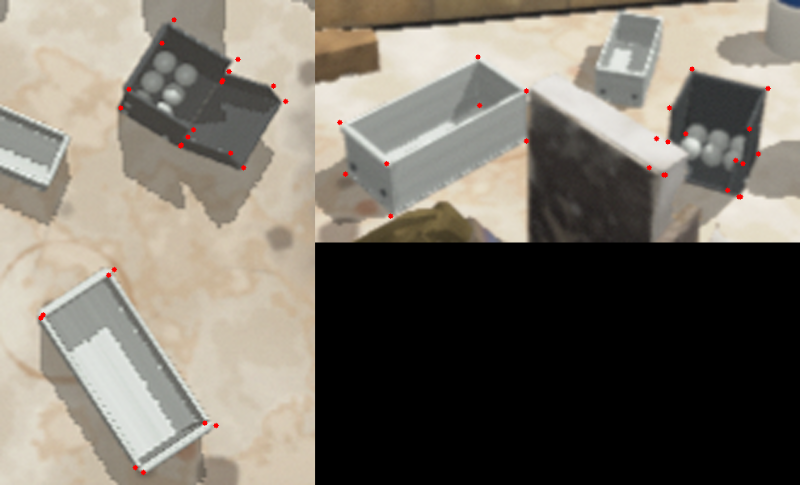

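```bash
cat >> h.py <<'E'
def go(r,pos,az,tilt=0,roll=0):
    "target TCP, tool-x azimuth deg, tilt deg about tool y; prints row fractions"
    s=r.read_state(); R0=Ro.from_quat(s["eef_rot"])
    a=np.radians(az); D=Ro.from_matrix(np.array([[np.cos(a),np.sin(a),0],[np.sin(a),-np.cos(a),0],[0,0,-1]]).T.T)
    Rt=D*Ro.from_euler('y',tilt,degrees=True)
    d=R0.inv().apply(np.array(pos)-s["ee_pos"])/.2; w=(R0.inv()*Rt).as_rotvec(degrees=True)/90
    print("row",np.round(d,3),np.round(w,3),"t",round(s["time"],2),"pos",np.round(s["ee_pos"],4),"q",np.round(s["joint_positions"],2),"F",np.round(s["ft_force"],1),"w",round(s["width"],4))
def ori(r):
    R=Ro.from_quat(r.read_state()["eef_rot"]).as_matrix(); print("az",np.degrees(np.arctan2(R[1,0],R[0,0])),"z",np.round(R[:,2],3))
E
python3 - <<'E'
from bench import r,eyes
from h import *
from scipy.optimize import least_squares
t=eyes.camera("top");s=eyes.camera("side");k=2.424
X=np.array([[.032,-.028,.06],[.032,.028,.06],[-.018,-.028,.06]])
T=np.array([[165,25],[124,96],[231,62]])/k+[330,155]; 
# which side: decide by fit
Sd=(np.array([[690,70],[766,88]])-[315,0])/k+[215,240]
for sg in(1,-1):
    Y=X*[1,sg,1]; Z=np.array([[.032,.028,.06],[.032,-.028,.06]])
    f=lambda q:np.r_[(proj(t,place(Y,q))-T).ravel(),.6*(proj(s,place(Z,q))-Sd).ravel()]
    f1=lambda q:(proj(t,place(Y,q))-T).ravel()
    for g in(f,f1):
        o=least_squares(g,[.635,-.30,1.0]); print(sg,o.x,np.round(o.fun,1))
go(r,[.40,-.50,.33],40)
E
```

```text
1 [ 0.63368462 -0.30266049  1.0126139 ] [ 0.6 -0.5  0.  -0.7  0.4 -0.3 -1.4 -1.  -1.3 -1. ]
1 [ 0.63301052 -0.30226229  1.0253491 ] [ 0.   0.  -0.1  0.   0.1 -0.1]
-1 [ 0.66926128 -0.29608038  2.51216786] [  7.6  28.1  -4.4 -20.6  -2.2 -12.    2.5   7.1 -10.1  -7.6]
-1 [ 0.66677065 -0.29048998  2.78832937] [ 11.3  28.   -5.  -12.5  -6.3 -15.9]
row [ 1.252 -0.179 -0.537] [ 0.    -0.    -0.271] t 2.1 pos [ 0.1684 -0.6019  0.2226] q [ 1.28  0.33 -0.06  1.46  0.02  1.35 -0.09] F [-0.5  0.3 -0.2] w 0.087
```

Request:
play_rows(motion=[[0.1,0,-0.3,0,0,-0.05,100],[0.3,-0.05,-0.55,0,0,-0.1,100],[0.6,-0.1,-0.6,0,0,-0.18,100],[0.9,-0.15,-0.6,0,0,-0.26,100],[1,-0.18,-0.6,0,0,-0.35,100]])

```text
time: 2.72
ee_pos: [0.3557, -0.5104, 0.3427]
eef_rot: [0.915, 0.405, 0.001, -0.0]
ft_force: [-0.3, 0.9, -0.3]
width: 0.087
```

```bash
python3 - <<'E'
from bench import r
from h import *
go(r,[.635,-.301,.20],58)
E
```

```text
row [1.713 0.328 0.717] [ 0.001 -0.001 -0.114] t 2.73 pos [ 0.3557 -0.5104  0.3427] q [ 1.07  0.31 -0.24  1.25  0.07  1.59  0.1 ] F [-0.3  0.9 -0.3] w 0.087
```

Request:
play_rows(motion=[[0.3,0.05,0,0,0,-0.03,100],[0.6,0.1,0,0,0,-0.06,100],[0.9,0.2,0,0,0,-0.1,100],[1,0.3,0.1,0,0,-0.114,100],[1,0.328,0.2,0,0,-0.114,100]])

```text
time: 3.35
ee_pos: [0.5375, -0.4098, 0.3012]
eef_rot: [0.876, 0.482, 0.0, -0.0]
ft_force: [-0.5, -0.3, -0.6]
width: 0.0869
```

Request:
play_rows(motion=[[0.3,0,0.1,0,0,0,100],[0.55,0,0.2,0,0,0,100],[0.7,0,0.3,0,0,0,100],[0.7,0,0.4,0,0,0,100],[0.7,0,0.4,0,0,0,100]])

```text
time: 3.98
ee_pos: [0.6092, -0.2944, 0.2207]
eef_rot: [0.878, 0.479, -0.001, -0.001]
ft_force: [0.2, 0.1, 0.4]
width: 0.0868
```

```bash
python3 - <<'E'
from bench import r,eyes
from h import *
go(r,[.635,-.301,.026],58);ori(r)
p=eyes.camera("top");cv2.imwrite("pics/a.png",cv2.resize(p["image"][90:330,260:520,::-1],None,fx=2.4,fy=2.4))
E
```

```text
row [0.044 0.129 0.973] [-0.002  0.001 -0.008] t 3.98 pos [ 0.6092 -0.2944  0.2207] q [ 0.65  0.48 -0.38  1.29  0.18  1.41 -0.3 ] F [0.2 0.1 0.4] w 0.0868
az 57.29904362354402 z [-0.003  0.    -1.   ]
```

View pics/a.png

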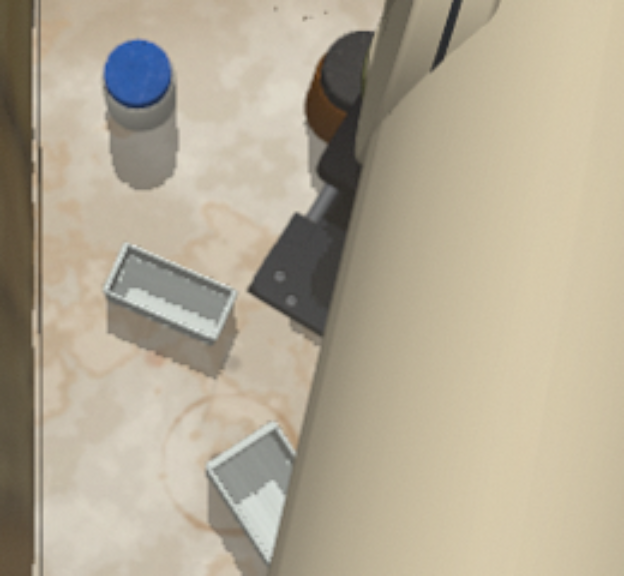

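Request:
play_rows(motion=[[0.03,0.08,0.15,0,0,-0.008,100],[0.044,0.129,0.4,0,0,-0.008,100],[0.044,0.129,0.6,0,0,-0.008,100],[0.044,0.129,0.68,0,0,-0.008,100],[0.044,0.129,0.68,0,0,-0.008,100]])

```text
time: 4.65
ee_pos: [0.6371, -0.3008, 0.087]
eef_rot: [0.874, 0.485, -0.0, 0.0]
ft_force: [-0.2, 0.2, 0.6]
width: 0.0871
```

```bash
python3 - <<'E'
from bench import r,eyes
from h import *
go(r,[.635,-.301,.026],58);ori(r)
p=eyes.camera("side");cv2.imwrite("pics/b.png",cv2.resize(p["image"][150:350,280:500,::-1],None,fx=2.7,fy=2.7))
E
```

```text
row [-0.006 -0.008  0.305] [-0.  0.  0.] t 4.65 pos [ 0.6371 -0.3008  0.087 ] q [ 0.62  0.63 -0.37  1.36  0.23  1.2  -0.32] F [-0.2  0.2  0.6] w 0.0871
az 58.04422455912794 z [-0. -0. -1.]
```

View pics/b.png

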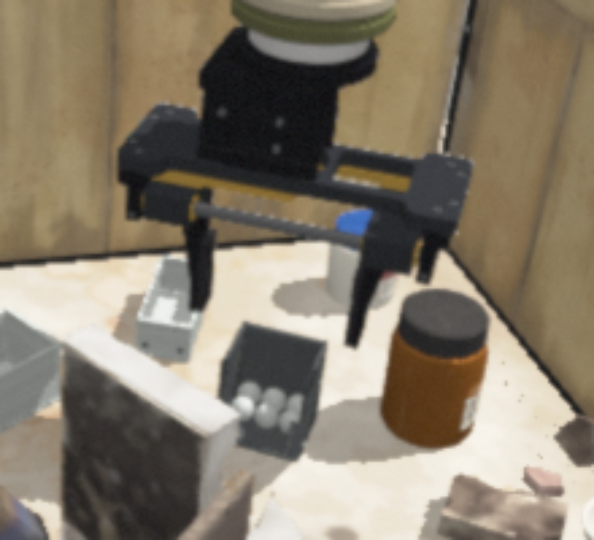

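Request:
play_rows(motion=[[-0.006,-0.008,0.1,0,0,0,100],[-0.006,-0.008,0.2,0,0,0,100],[-0.006,-0.008,0.27,0,0,0,100],[-0.006,-0.008,0.3,0,0,0,100],[-0.006,-0.008,0.3,0,0,0,100]])

```text
time: 5.32
ee_pos: [0.6353, -0.3, 0.0261]
eef_rot: [0.874, 0.486, -0.0, -0.0]
ft_force: [0.3, 0.5, -0.6]
width: 0.0871
```

Request:
play_rows(motion=[[0,0,0,0,0,0,60],[0,0,0,0,0,0,55],[0,0,0,0,0,0,50],[0,0,0,0,0,0,40],[0,0,0,0,0,0,40]], squeeze=20)

```text
time: 5.95
ee_pos: [0.6357, -0.3003, 0.0269]
eef_rot: [0.874, 0.486, 0.0, 0.0]
ft_force: [1.3, -0.2, 0.9]
width: 0.0558
```

Request:
play_rows(motion=[[0,0,-0.02,0,0,0,30],[0,0,-0.08,0,0,0,30],[0,0,-0.2,0,0,0,30],[0,0,-0.35,0,0,0,30],[0,0,-0.5,0,0,0,30]], squeeze=30)

```text
time: 6.58
ee_pos: [0.6353, -0.3, 0.1282]
eef_rot: [0.874, 0.486, 0.0, 0.0]
ft_force: [0.5, -0.5, -1.9]
width: 0.0561
```

```bash
python3 - <<'E'
from bench import r,eyes
from h import *
# pour geometry: lip target, tilt -> TCP. scoop local rel to TCP: TCP local (.0025?,0,.026)
go(r,[.55,-.27,.16],31);ori(r)
p=eyes.camera("side");cv2.imwrite("pics/c.png",cv2.resize(p["image"][100:340,280:500,::-1],None,fx=2.4,fy=2.4))
for n in("top","side"):
  p=eyes.camera(n); L=[d for d in eyes.landmark_of(p,"scoop_lip") if d["p"]>.3]; print(n,[(d["xy"],d["p"]) for d in L])
  s=r.read_state();a=np.radians(58)
  for x in(.0,.004):
    lip=s["ee_pos"]+np.r_[(-.06-x)*np.cos(a),(-.06-x)*np.sin(a),.014]; print(proj(p,lip))
E
```

```text
row [-0.098 -0.441 -0.159] [ 0.    -0.     0.301] t 6.58 pos [ 0.6353 -0.3     0.1282] q [ 0.63  0.59 -0.37  1.33  0.21  1.27 -0.31] F [ 0.5 -0.5 -1.9] w 0.0561
az 58.116432963755265 z [ 0. -0. -1.]
top [([216.6, 201.5], 0.72)]
[[450.58771905 195.25624214]]
[[453.03114887 196.65846098]]
side [([372.5, 258.4], 0.72)]
[[373.0751956  259.92223581]]
[[372.36035028 261.34893567]]
```

View pics/c.png

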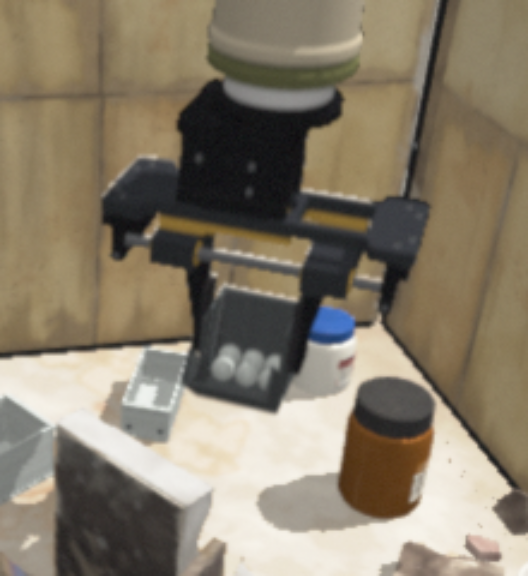

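```bash
cat >> h.py <<'E'
def pour(r,lip,az,th):
    a=np.radians(az);b=np.array([np.cos(a),np.sin(a),0]);t=np.radians(th);c,s=np.cos(t),np.sin(t)
    go(r,np.array(lip)+b*(.061*c+.013*s)+np.array([0,0,.061*s-.013*c]),az,th)
E
python3 - <<'E'
from bench import r
from h import *
pour(r,[.468,-.2465,.115],31.4,0)
E
```

```text
row [ 0.059 -0.713  0.12 ] [-0.001  0.     0.297] t 6.83 pos [ 0.6349 -0.3     0.1258] q [ 0.63  0.59 -0.37  1.33  0.21  1.26 -0.31] F [ 0.3  0.5 -2.9] w 0.0561
```

Move smoothly, graded.

Request:
play_rows(motion=[[0.003,-0.04,0,0,0,0.02,30],[0.01,-0.12,0,0,0,0.06,30],[0.02,-0.24,0,0,0,0.11,30],[0.03,-0.38,0,0,0,0.17,30],[0.04,-0.51,0.02,0,0,0.22,30]])

```text
time: 7.45
ee_pos: [0.5515, -0.2385, 0.1218]
eef_rot: [0.945, 0.326, -0.0, -0.0]
ft_force: [0.4, 0.0, -2.0]
width: 0.0555
```

Request:
play_rows(motion=[[0.07,-0.06,0.01,0,0,0.02,30],[0.12,-0.1,0.02,0,0,0.04,30],[0.15,-0.12,0.03,0,0,0.06,30],[0.15,-0.12,0.03,0,0,0.077,30],[0.15,-0.12,0.03,0,0,0.077,30]])

```text
time: 8.07
ee_pos: [0.5611, -0.2024, 0.1162]
eef_rot: [0.963, 0.27, -0.0, -0.0]
ft_force: [0.1, 0.1, -1.8]
width: 0.0558
```

```bash
python3 - <<'E'
from bench import r
from h import *
for z,t in((.115,0),(.095,15),(.09,30)): pour(r,[.468,-.2465,z],31.4,t)
E
```

```text
row [-0.207 -0.054  0.071] [-0.     0.    -0.001] t 8.07 pos [ 0.5611 -0.2024  0.1162] q [ 0.55  0.37 -0.35  1.65  0.14  1.14 -0.86] F [ 0.1  0.1 -1.8] w 0.0558
row [-0.201 -0.054  0.09 ] [-0.     0.167 -0.001] t 8.07 pos [ 0.5611 -0.2024  0.1162] q [ 0.55  0.37 -0.35  1.65  0.14  1.14 -0.86] F [ 0.1  0.1 -1.8] w 0.0558
row [-0.216 -0.054  0.035] [ 0.     0.334 -0.001] t 8.07 pos [ 0.5611 -0.2024  0.1162] q [ 0.55  0.37 -0.35  1.65  0.14  1.14 -0.86] F [ 0.1  0.1 -1.8] w 0.0558
```

Request:
play_rows(motion=[[-0.03,-0.01,0,0,0,0,30],[-0.1,-0.03,0.01,0,0.01,0,30],[-0.17,-0.054,0.03,0,0.04,0,30],[-0.2,-0.054,0.05,0,0.08,0,30],[-0.202,-0.054,0.07,0,0.12,0,30]])

```text
time: 8.7
ee_pos: [0.5206, -0.2148, 0.1026]
eef_rot: [0.959, 0.269, 0.091, -0.025]
ft_force: [-0.1, 0.3, -1.3]
width: 0.0555
```

```bash
python3 - <<'E'
from bench import r,eyes
from h import *
for z,t in((.09,20),(.08,30),(.07,40)): pour(r,[.468,-.2465,z],31.4,t)
ori(r)
p=eyes.camera("side");cv2.imwrite("pics/d.png",p["image"][:,:,::-1])
E
```

```text
row [-0.002 -0.002  0.02 ] [ 0.001  0.101 -0.001] t 8.7 pos [ 0.5206 -0.2148  0.1026] q [ 0.74  0.25 -0.37  1.85 -0.07  0.94 -0.6 ] F [-0.1  0.3 -1.3] w 0.0555
row [-0.013 -0.002  0.014] [ 0.001  0.212 -0.001] t 8.7 pos [ 0.5206 -0.2148  0.1026] q [ 0.74  0.25 -0.37  1.85 -0.07  0.94 -0.6 ] F [-0.1  0.3 -1.3] w 0.0555
row [-0.034 -0.002  0.01 ] [ 0.001  0.324 -0.001] t 8.7 pos [ 0.5206 -0.2148  0.1026] q [ 0.74  0.25 -0.37  1.85 -0.07  0.94 -0.6 ] F [-0.1  0.3 -1.3] w 0.0555
az 31.31785757227619 z [ 0.162  0.097 -0.982]
```

View pics/d.png

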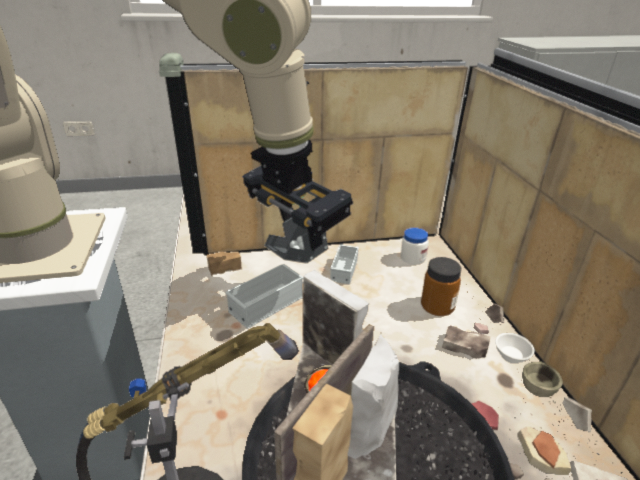

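Request:
play_rows(motion=[[-0.002,-0.002,0.005,0,0.04,0,30],[-0.002,-0.002,0.02,0,0.1,0,30],[-0.007,-0.002,0.017,0,0.15,0,30],[-0.013,-0.002,0.014,0,0.21,0,30],[-0.022,-0.002,0.012,0,0.265,0,30]])

```text
time: 9.38
ee_pos: [0.5177, -0.2159, 0.0997]
eef_rot: [0.919, 0.258, 0.288, -0.08]
ft_force: [-0.6, 0.3, -1.6]
width: 0.0564
```

```bash
python3 - <<'E'
from bench import r,eyes
from h import *
for z,t in((.07,42),(.06,50),(.06,55)): pour(r,[.468,-.2465,z],31.4,t)
ori(r)
t=eyes.camera("top");s=eyes.camera("side")
lip=np.array([.468,-.2465,.075])
for p in(t,s): print(proj(p,lip),[(d["xy"],round(d["p"],2)) for d in eyes.landmark_of(p,"scoop_lip")],[(d["xy"],round(d["p"],2)) for d in eyes.landmark_of(p,"shot0")])
a=cv2.resize(t["image"][150:370,280:480,::-1],(400,440));b=cv2.resize(s["image"][180:345,210:360,::-1],(400,440))
cv2.imwrite("pics/e.png",np.hstack([a,b]))
E
```

```text
row [-0.014  0.001 -0.019] [0.001 0.08  0.   ] t 9.38 pos [ 0.5177 -0.2159  0.0997] q [ 1.08  0.24 -0.47  2.03 -0.67  0.77  0.08] F [-0.6  0.3 -1.6] w 0.0564
row [-0.042  0.001 -0.021] [0.001 0.169 0.   ] t 9.38 pos [ 0.5177 -0.2159  0.0997] q [ 1.08  0.24 -0.47  2.03 -0.67  0.77  0.08] F [-0.6  0.3 -1.6] w 0.0564
row [-0.044  0.001 -0.048] [0.001 0.225 0.   ] t 9.38 pos [ 0.5177 -0.2159  0.0997] q [ 1.08  0.24 -0.47  2.03 -0.67  0.77  0.08] F [-0.6  0.3 -1.6] w 0.0564
az 31.421189767934603 z [ 0.487  0.296 -0.822]
[[376.03448083 293.28839336]] [([215.6, 202.0], 0.68), ([352.4, 256.2], 0.42)] [([363.6, 261.9], 0.6), ([356.8, 264.8], 0.56), ([361.1, 252.6], 0.55), ([349.6, 268.4], 0.52), ([343.3, 264.1], 0.45), ([352.9, 259.0], 0.4)]
[[275.45305841 264.05849006]] [([272.8, 267.3], 0.62)] []
```

View pics/e.png

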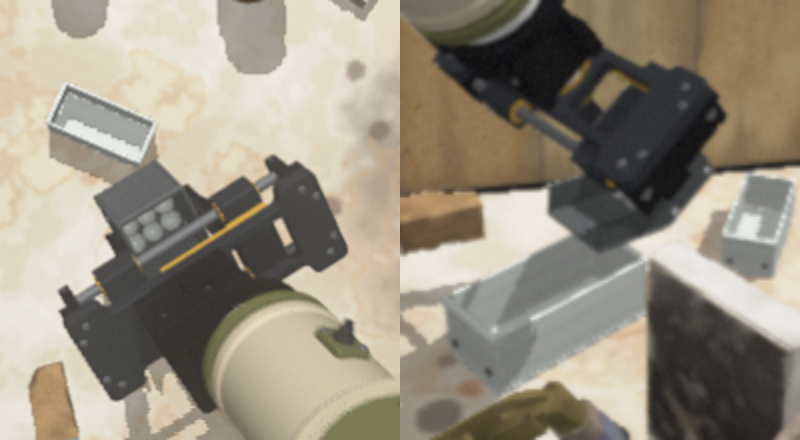

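Request:
play_rows(motion=[[-0.007,0,-0.01,0,0.03,0,30],[-0.014,0,-0.018,0,0.08,0,30],[-0.028,0,-0.02,0,0.12,0,30],[-0.042,0,-0.021,0,0.17,0,30],[-0.042,0,-0.021,0,0.17,0,30]])

```text
time: 10.3
ee_pos: [0.5097, -0.2204, 0.0973]
eef_rot: [0.873, 0.245, 0.406, -0.115]
ft_force: [0.3, 0.5, -1.6]
width: 0.0556
```

```bash
python3 - <<'E'
from bench import r,eyes
from h import *
for z,t in((.06,50),(.06,55),(.06,60),(.06,65),(.06,70)): pour(r,[.468,-.2465,z],31.4,t)
ori(r)
E
```

```text
row [ 0.004  0.003 -0.003] [-0.     0.001 -0.001] t 10.3 pos [ 0.5097 -0.2204  0.0973] q [ 1.29  0.34 -0.52  2.1  -1.02  0.83  0.53] F [ 0.3  0.5 -1.6] w 0.0556
row [ 0.009  0.003 -0.03 ] [-0.     0.057 -0.001] t 10.3 pos [ 0.5097 -0.2204  0.0973] q [ 1.29  0.34 -0.52  2.1  -1.02  0.83  0.53] F [ 0.3  0.5 -1.6] w 0.0556
row [ 0.011  0.003 -0.057] [-0.     0.113 -0.001] t 10.3 pos [ 0.5097 -0.2204  0.0973] q [ 1.29  0.34 -0.52  2.1  -1.02  0.83  0.53] F [ 0.3  0.5 -1.6] w 0.0556
row [ 0.011  0.003 -0.085] [-0.     0.168 -0.001] t 10.3 pos [ 0.5097 -0.2204  0.0973] q [ 1.29  0.34 -0.52  2.1  -1.02  0.83  0.53] F [ 0.3  0.5 -1.6] w 0.0556
row [ 0.008  0.003 -0.112] [-0.     0.224 -0.001] t 10.3 pos [ 0.5097 -0.2204  0.0973] q [ 1.29  0.34 -0.52  2.1  -1.02  0.83  0.53] F [ 0.3  0.5 -1.6] w 0.0556
az 31.21156744433523 z [ 0.652  0.399 -0.644]
```

Request:
play_rows(motion=[[0.006,0.002,-0.01,0,0.015,0,30],[0.008,0.003,-0.02,0,0.035,0,30],[0.009,0.003,-0.03,0,0.057,0,30]])

```text
time: 10.68
ee_pos: [0.5083, -0.2223, 0.1042]
eef_rot: [0.853, 0.241, 0.445, -0.125]
ft_force: [0.7, 0.3, -2.8]
width: 0.0558
```

```bash
python3 - <<'E'
from bench import r,eyes
from h import *
for z,t in((.06,55),(.06,60),(.06,65),(.06,70)): pour(r,[.468,-.2465,z],31.4,t)
ori(r)
t=eyes.camera("top");s=eyes.camera("side")
for p in(t,s): print([(d["xy"],round(d["p"],2)) for d in eyes.landmark_of(p,"shot0")])
E
```

```text
row [-0.011 -0.002 -0.001] [-0.    -0.001  0.002] t 10.68 pos [ 0.5083 -0.2223  0.1042] q [ 1.34  0.38 -0.53  2.11 -1.1   0.88  0.65] F [ 0.7  0.3 -2.8] w 0.0558
row [-0.006 -0.002 -0.028] [-0.     0.054  0.001] t 10.68 pos [ 0.5083 -0.2223  0.1042] q [ 1.34  0.38 -0.53  2.11 -1.1   0.88  0.65] F [ 0.7  0.3 -2.8] w 0.0558
row [-0.004 -0.002 -0.055] [-0.     0.11   0.001] t 10.68 pos [ 0.5083 -0.2223  0.1042] q [ 1.34  0.38 -0.53  2.11 -1.1   0.88  0.65] F [ 0.7  0.3 -2.8] w 0.0558
row [-0.004 -0.002 -0.082] [-0.     0.166  0.001] t 10.68 pos [ 0.5083 -0.2223  0.1042] q [ 1.34  0.38 -0.53  2.11 -1.1   0.88  0.65] F [ 0.7  0.3 -2.8] w 0.0558
az 31.63684664332175 z [ 0.7    0.428 -0.572]
[([367.4, 295.7], 0.66), ([368.4, 306.0], 0.61), ([375.4, 289.7], 0.58), ([382.5, 283.7], 0.54), ([381.6, 307.4], 0.48), ([387.7, 295.6], 0.38), ([378.3, 301.1], 0.37)]
[([258.3, 293.9], 0.62), ([272.0, 294.3], 0.61), ([269.9, 277.6], 0.53), ([262.8, 269.9], 0.49), ([263.4, 291.5], 0.45), ([280.7, 274.6], 0.38), ([269.8, 302.9], 0.18)]
```

Request:
play_rows(motion=[[-0.008,-0.002,-0.01,0,0.02,0,30],[-0.006,-0.002,-0.018,0,0.035,0,30],[-0.006,-0.002,-0.028,0,0.054,0,30],[-0.005,-0.002,-0.04,0,0.08,0,30],[-0.004,-0.002,-0.055,0,0.11,0,30]])

```text
time: 11.5
ee_pos: [0.4993, -0.2274, 0.1092]
eef_rot: [0.812, 0.228, 0.518, -0.145]
ft_force: [0.1, -0.4, -2.0]
width: 0.056
```

```bash
python3 - <<'E'
from bench import r,eyes
from h import *
for z,t in((.06,65),(.06,70)): pour(r,[.468,-.2465,z],31.4,t)
ori(r)
t=eyes.camera("top");s=eyes.camera("side")
for p in(t,s): print([(d["xy"],round(d["p"],2)) for d in eyes.landmark_of(p,"shot0")])
a=cv2.resize(t["image"][180:370,300:480,::-1],(400,440));b=cv2.resize(s["image"][180:345,210:360,::-1],(400,440))
cv2.imwrite("pics/f.png",np.hstack([a,b]))
E
```

```text
row [0.004 0.    0.003] [ 0.    -0.001  0.   ] t 11.5 pos [ 0.4993 -0.2274  0.1092] q [ 1.45  0.49 -0.55  2.11 -1.19  0.98  0.85] F [ 0.1 -0.4 -2. ] w 0.056
row [ 0.009  0.    -0.024] [0.    0.055 0.   ] t 11.5 pos [ 0.4993 -0.2274  0.1092] q [ 1.45  0.49 -0.55  2.11 -1.19  0.98  0.85] F [ 0.1 -0.4 -2. ] w 0.056
az 31.47120429504206 z [ 0.774  0.472 -0.421]
[([390.8, 307.6], 0.52), ([380.1, 307.2], 0.52), ([385.6, 322.5], 0.49), ([379.9, 312.1], 0.43)]
[([254.1, 298.1], 0.6)]
```

View pics/f.png

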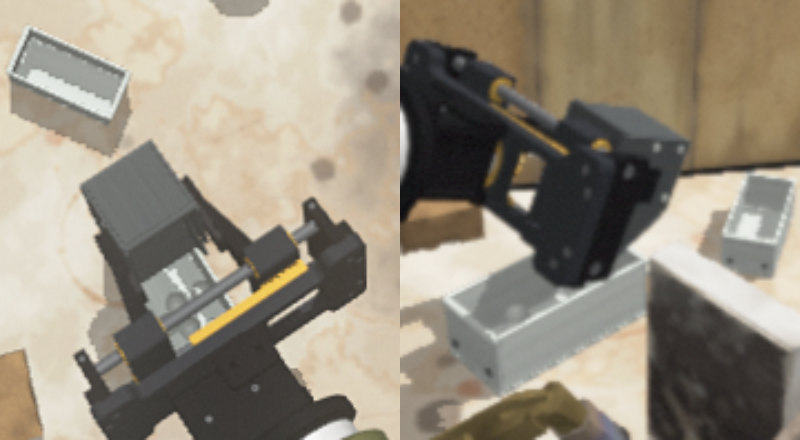

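Request:
play_rows(motion=[[0.006,0,-0.008,0,0.02,0,30],[0.009,0,-0.024,0,0.055,0,30],[0.009,0,-0.024,0,0.055,0,30],[0.009,0,-0.024,0,0.055,0,30],[0.009,0,-0.024,0,0.055,0,30]])

```text
time: 12.32
ee_pos: [0.4964, -0.229, 0.1129]
eef_rot: [0.789, 0.222, 0.552, -0.155]
ft_force: [0.9, -0.6, -1.2]
width: 0.0557
```

```bash
python3 - <<'E'
from bench import r,eyes
from h import *
for z,t in((.06,70),(.10,60),(.12,40),(.13,20),(.13,0)): pour(r,[.468,-.2465,z],31.4,t)
ori(r)
E
```

```text
row [-0.     0.001 -0.001] [0.    0.001 0.001] t 12.32 pos [ 0.4964 -0.229   0.1129] q [ 1.51  0.55 -0.58  2.11 -1.22  1.02  0.92] F [ 0.9 -0.6 -1.2] w 0.0557
row [ 0.171  0.001 -0.018] [ 0.    -0.11   0.001] t 12.32 pos [ 0.4964 -0.229   0.1129] q [ 1.51  0.55 -0.58  2.11 -1.22  1.02  0.92] F [ 0.9 -0.6 -1.2] w 0.0557
row [0.208 0.001 0.039] [ 0.    -0.332  0.001] t 12.32 pos [ 0.4964 -0.229   0.1129] q [ 1.51  0.55 -0.58  2.11 -1.22  1.02  0.92] F [ 0.9 -0.6 -1.2] w 0.0557
row [0.17  0.001 0.089] [ 0.    -0.554  0.   ] t 12.32 pos [ 0.4964 -0.229   0.1129] q [ 1.51  0.55 -0.58  2.11 -1.22  1.02  0.92] F [ 0.9 -0.6 -1.2] w 0.0557
row [0.067 0.001 0.123] [ 0.    -0.777  0.   ] t 12.32 pos [ 0.4964 -0.229   0.1129] q [ 1.51  0.55 -0.58  2.11 -1.22  1.02  0.92] F [ 0.9 -0.6 -1.2] w 0.0557
az 31.54239687582291 z [ 0.802  0.489 -0.344]
```

Request:
play_rows(motion=[[0.06,0,-0.01,0,-0.03,0,30],[0.171,0,-0.018,0,-0.11,0,30],[0.2,0,0.02,0,-0.22,0,30],[0.208,0,0.039,0,-0.33,0,30],[0.2,0,0.065,0,-0.44,0,30]])

```text
time: 12.95
ee_pos: [0.5184, -0.2156, 0.1472]
eef_rot: [0.929, 0.261, 0.253, -0.07]
ft_force: [-0.9, 1.2, -3.2]
width: 0.0558
```

```bash
python3 - <<'E'
from bench import r,eyes
from h import *
for z,t in((.13,15),(.14,0)): pour(r,[.468,-.2465,z],31.4,t)
ori(r)
E
```

```text
row [-0.022  0.     0.068] [ 0.002 -0.172  0.001] t 12.95 pos [ 0.5184 -0.2156  0.1472] q [ 1.11  0.17 -0.54  1.96 -0.52  0.87 -0.13] F [-0.9  1.2 -3.2] w 0.0558
row [-0.043  0.     0.092] [ 0.002 -0.339  0.   ] t 12.95 pos [ 0.5184 -0.2156  0.1472] q [ 1.11  0.17 -0.54  1.96 -0.52  0.87 -0.13] F [-0.9  1.2 -3.2] w 0.0558
az 31.48302771819612 z [ 0.434  0.262 -0.862]
```

Request:
play_rows(motion=[[0,0,0.02,0,-0.08,0,30],[0,0,0.05,0,-0.18,0,30],[0,0,0.06,0,-0.28,0,30],[0,0,0.07,0,-0.34,0,30],[0,0,0.07,0,-0.34,0,30]])

```text
time: 13.58
ee_pos: [0.5254, -0.2089, 0.1336]
eef_rot: [0.962, 0.273, 0.002, -0.002]
ft_force: [0.4, -0.2, -1.2]
width: 0.0562
```

```bash
python3 - <<'E'
from bench import r,eyes
from h import *
go(r,[.635,-.3005,.128],58);ori(r)
t=eyes.camera("top");s=eyes.camera("side")
for p in(t,s): print([(d["xy"],round(d["p"],2)) for d in eyes.landmark_of(p,"shot0")])
E
```

```text
row [0.225 0.678 0.027] [-0.001 -0.003 -0.292] t 13.57 pos [ 0.5254 -0.2089  0.1336] q [ 0.72  0.31 -0.5   1.71  0.16  1.16 -0.84] F [ 0.4 -0.2 -1.2] w 0.0562
az 31.70257318490962 z [ 0.002  0.004 -1.   ]
[([402.7, 136.0], 0.36)]
[([255.3, 297.5], 0.55)]
```

Request:
play_rows(motion=[[0.03,0.08,0,0,0,-0.03,30],[0.1,0.25,0,0,0,-0.1,30],[0.17,0.45,0,0,0,-0.18,30],[0.21,0.6,0.01,0,0,-0.26,30],[0.225,0.678,0.02,0,0,-0.292,30]])

```text
time: 14.4
ee_pos: [0.6328, -0.3065, 0.1291]
eef_rot: [0.876, 0.483, 0.002, -0.001]
ft_force: [0.5, 0.4, -1.3]
width: 0.0561
```

Request:
play_rows(motion=[[0,0,0.05,0,0,0,30],[0,0,0.2,0,0,0,30],[0,0,0.35,0,0,0,30],[0,0,0.43,0,0,0,30],[0,0,0.43,0,0,0,30]])

```text
time: 15.02
ee_pos: [0.6322, -0.3033, 0.0425]
eef_rot: [0.876, 0.482, 0.001, -0.002]
ft_force: [-0.0, 0.0, -1.5]
width: 0.0558
```

```bash
python3 - <<'E'
from bench import r,eyes
from h import *
go(r,[.635,-.3005,.0272],58);ori(r)
s=eyes.camera("side");cv2.imwrite("pics/g.png",cv2.resize(s["image"][200:340,220:480,::-1],None,fx=3,fy=3))
E
```

```text
row [0.019 0.005 0.077] [-0.001 -0.002 -0.004] t 15.03 pos [ 0.6322 -0.3033  0.0425] q [ 0.71  0.69 -0.49  1.39  0.33  1.14 -0.38] F [-0.   0.  -1.5] w 0.0558
az 57.67125704942153 z [ 0.     0.004 -1.   ]
```

View pics/g.png

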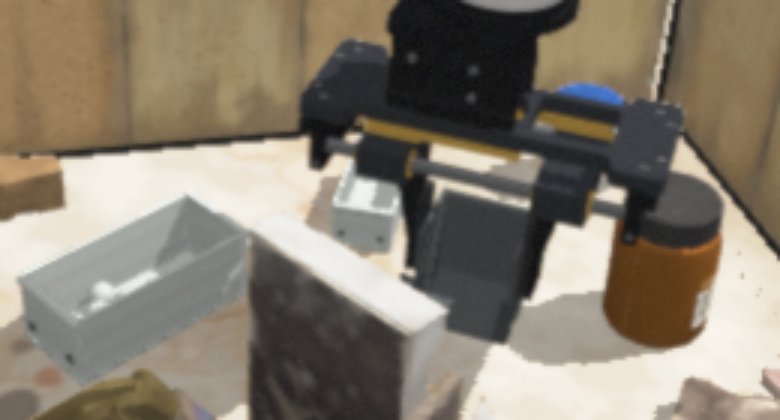

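Request:
play_rows(motion=[[0.01,0.005,0.03,0,0,0,30],[0.01,0.005,0.055,0,0,0,30],[0.01,0.005,0.07,0,0,0,30],[0.01,0.005,0.077,0,0,0,30],[0.01,0.005,0.077,0,0,0,30]])

```text
time: 15.7
ee_pos: [0.6353, -0.3025, 0.0281]
eef_rot: [0.876, 0.483, 0.002, -0.001]
ft_force: [-0.2, 0.5, -1.0]
width: 0.0554
```

Request:
play_rows(motion=[[0,0,0.002,0,0,0,66],[0,0,0,0,0,0,75],[0,0,0,0,0,0,90],[0,0,0,0,0,0,100],[0,0,0,0,0,0,100]])

```text
time: 16.32
ee_pos: [0.6353, -0.3025, 0.0282]
eef_rot: [0.876, 0.483, 0.002, -0.001]
ft_force: [-0.3, -0.1, 0.5]
width: 0.0843
```

Request:
play_rows(motion=[[0,0,-0.1,0,0,0,100],[0,0,-0.25,0,0,0,100],[0,0,-0.45,0,0,0,100],[0,0,-0.65,0,0,0,100],[0,0,-0.75,0,0,0,100]])

```text
time: 16.95
ee_pos: [0.636, -0.303, 0.1821]
eef_rot: [0.876, 0.483, 0.003, 0.001]
ft_force: [0.6, -0.0, 0.3]
width: 0.087
```

```bash
python3 - <<'E'
from bench import r,eyes
from h import *
go(r,[.447,-.2595,.17],31.4);ori(r)
E
```

```text
row [-0.321 -0.915  0.055] [ 0.002 -0.003  0.292] t 16.95 pos [ 0.636  -0.303   0.1821] q [ 0.72  0.58 -0.52  1.25  0.28  1.37 -0.35] F [ 0.6 -0.   0.3] w 0.087
az 57.710296370621485 z [ 0.006  0.001 -1.   ]
```

Request:
play_rows(motion=[[-0.08,-0.23,0,0,0,0.07,100],[-0.16,-0.46,0,0,0,0.15,100],[-0.25,-0.7,0,0,0,0.22,100],[-0.32,-0.91,0,0,0,0.292,100],[-0.32,-0.91,0,0,0,0.292,100]])

```text
time: 17.58
ee_pos: [0.4441, -0.2598, 0.178]
eef_rot: [0.963, 0.269, 0.0, -0.001]
ft_force: [0.8, 0.0, 0.2]
width: 0.087
```

```bash
python3 - <<'E'
from bench import r,eyes
from h import *
s=eyes.camera("side");t=eyes.camera("top")
L=[d for d in eyes.regions_of(s,"trough") if np.hypot(*(np.array(d["xy"])-(264,295)))<25]
if L: print(fit([(s,L[0]["region"])],TR,np.array([.447,-.2595,.549])),L[0]["region"].sum())
L=[d for d in eyes.regions_of(t,"scoop")]; print([(d["xy"],d["p"]) for d in L])
print([(d["xy"],round(d["p"],2)) for d in eyes.landmark_of(s,"shot0")])
go(r,[.447,-.2595,.10],31.4);ori(r)
a=cv2.resize(t["image"][100:370,280:480,::-1],(400,540));b=cv2.resize(s["image"][200:400,210:358,::-1],(400,540))
cv2.imwrite("pics/k.png",np.hstack([a,b]))
E
```

```text
(array([ 0.44825935, -0.26047977,  0.55559532]), np.float64(0.04531930942004693)) 2983
[([188.8, 232.4], 0.56)]
[([250.9, 299.9], 0.58)]
row [-0.005 -0.002  0.389] [-0.001 -0.002  0.001] t 17.82 pos [ 0.4478 -0.2596  0.1778] q [ 0.9   0.16 -0.5   1.78  0.08  1.22 -0.64] F [ 0.1 -1.2  0.1] w 0.0869
az 31.505924638855667 z [ 0.002  0.003 -1.   ]
```

View pics/k.png

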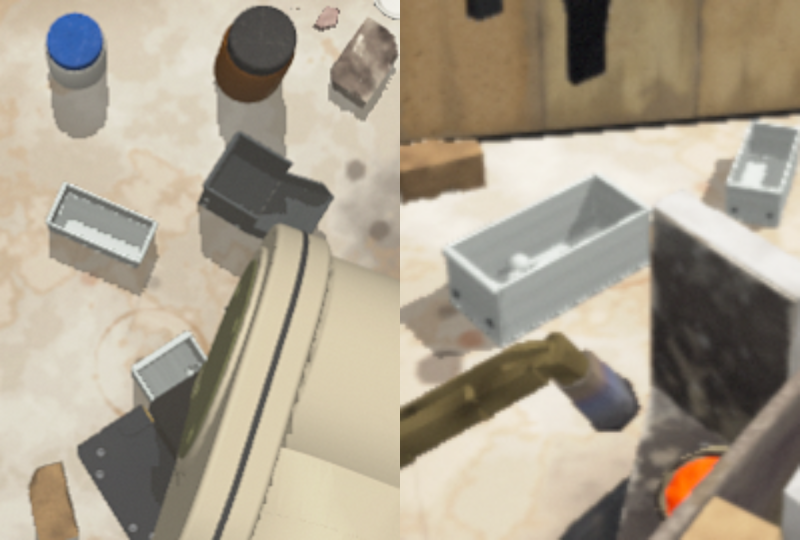

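Request:
play_rows(motion=[[0,0,0.15,0,0,0,100],[0,0,0.35,0,0,0,100],[0,0,0.55,0,0,0,100],[0,0,0.7,0,0,0,100],[0,0,0.78,0,0,0,100]])

```text
time: 18.45
ee_pos: [0.4472, -0.2586, 0.0201]
eef_rot: [0.962, 0.271, 0.001, -0.002]
ft_force: [0.2, -0.6, -0.2]
width: 0.0871
```

Request:
play_rows(motion=[[0,0,0.03,0,0,0,100],[0,0,0.05,0,0,0,100],[0,0,0.05,0,0,0,75],[0,0,0.05,0,0,0,68],[0,0,0.05,0,0,0,60]], squeeze=15)

```text
time: 19.08
ee_pos: [0.4475, -0.2595, 0.0123]
eef_rot: [0.963, 0.271, 0.002, -0.001]
ft_force: [0.1, -0.1, 0.1]
width: 0.0648
```

Request:
play_rows(motion=[[0,0,0,0,0,0,30],[0,0,0,0,0,0,30],[0,0,0,0,0,0,30]], squeeze=40)

```text
time: 19.45
ee_pos: [0.4473, -0.2591, 0.0121]
eef_rot: [0.963, 0.271, 0.001, -0.001]
ft_force: [-1.3, 2.2, 5.3]
width: 0.056
```

Request:
play_rows(motion=[[0,0,0,0,0,0,30],[0,0,-0.02,0,0,0,30],[0,0,-0.07,0,0,0,30],[0,0,-0.15,0,0,0,30],[0,0,-0.25,0,0,0,30]])

```text
time: 20.08
ee_pos: [0.4472, -0.2594, 0.0631]
eef_rot: [0.963, 0.271, 0.001, -0.001]
ft_force: [-0.3, -0.8, -2.8]
width: 0.0556
```

Request:
play_rows(motion=[[0,0,-0.1,0,0,0,30],[0,0,-0.2,0,0,0,30],[0,0,-0.3,0,0,0,30],[0,0,-0.38,0,0,0,30],[0,0,-0.42,0,0,0,30]])

```text
time: 20.7
ee_pos: [0.4473, -0.2599, 0.1472]
eef_rot: [0.963, 0.271, 0.002, -0.0]
ft_force: [-0.0, 0.6, -3.7]
width: 0.056
```

```bash
python3 - <<'E'
from bench import r,eyes
from h import *
go(r,[.4475,-.2595,.15],31.4);ori(r)
s=eyes.camera("side");t=eyes.camera("top")
print([(d["xy"],round(d["p"],2)) for d in eyes.landmark_of(s,"shot0")],[(d["xy"],round(d["p"],2)) for d in eyes.landmark_of(t,"shot0")])
a=cv2.resize(t["image"][100:370,280:480,::-1],(360,486));b=cv2.resize(s["image"][150:330,190:353,::-1],(440,486))
cv2.imwrite("pics/l.png",np.hstack([a,b]))
E
```

```text
row [ 0.002 -0.001 -0.014] [ 0.    -0.002  0.   ] t 20.7 pos [ 0.4473 -0.2599  0.1472] q [ 0.9   0.19 -0.5   1.82  0.1   1.15 -0.66] F [-0.   0.6 -3.7] w 0.056
az 31.42816369337702 z [ 0.003  0.002 -1.   ]
[] []
```

View pics/l.png

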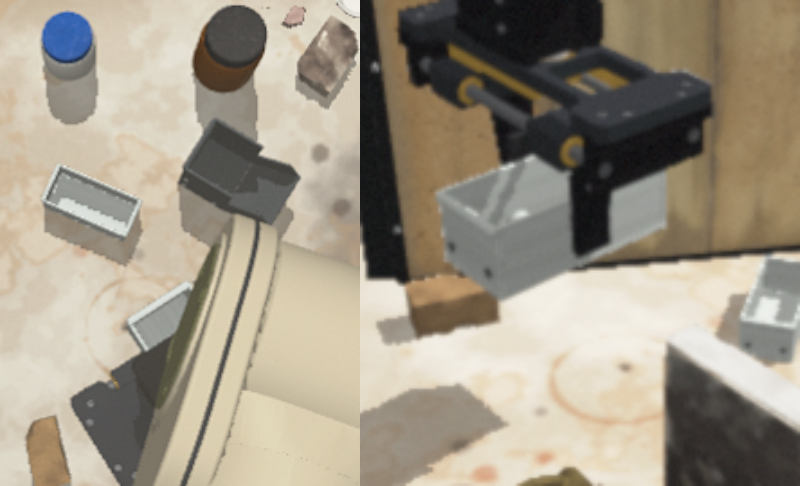

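Request:
play_rows(motion=[[0,0,0,0,0,0,30],[0,0,0,0,0,0,30],[0,0,0,0,0,0,30],[0,0,0,0,0,0,30],[0,0,0,0,0,0,30]])

```text
time: 21.52
ee_pos: [0.447, -0.2596, 0.1458]
eef_rot: [0.963, 0.271, 0.001, -0.001]
ft_force: [-0.5, -0.7, -3.3]
width: 0.0559
```

```bash
python3 - <<'E'
from bench import r,eyes,job
from h import *
F=[]
for i in range(10):
    s=eyes.camera("side"); F.append(r.read_state()["ft_force"][2])
S=r.read_state(); print(np.mean(F),np.std(F),S["ee_pos"],np.abs(S["joint_vel"]).max(),S["torque"])
L=[d for d in eyes.regions_of(s,"trough") if d["xy"][0]<310]
z=S["ee_pos"][2]-.0121
a=np.array([.4473,-.2599,.549,z])
# corner check: projected rim corner vs mask extreme (left/bottom)
if L:
    m=L[0]["region"]; ys,xs=np.nonzero(m); P=proj(s,place(TR[0],a)); print("pred min/max",P.min(0),P.max(0),"mask",xs.min(),ys.min(),xs.max(),ys.max())
job.close_job()
E
```

```text
-2.8023869436866926 0.2247905895333067 [ 0.44698996 -0.2596286   0.14586823] 0.0012890292838673128 [ 0.01734584 -0.02453479  0.02133787]
pred min/max [217.15926136 196.98801485] [302.43089514 261.57478599] mask 217 209 302 261
the job is handed in; nothing more can be done
```

I poured the balls into the trough and stood the empty scoop back upright on its original spot. I then gripped the trough by its long sides, lifted it about 13 cm and handed the job in at about 22 s while still holding it.

**Checks that agreed:**
- The trough sits where a level trough in the gripper should. Its outline in the side picture matches the prediction within about 1 pixel on the left, right and bottom edges. The top edge is hidden behind the gripper, so it could not be compared.
- The arm was still, with joint speeds around 0.001 rad/s.
- In the last pictures both jars, the brick and the scoop are undisturbed, and no ball shows on the worktop.

**Not fully confirmed:**
- I could not count all six balls in the lifted trough, because the gripper and walls hide them and the ball detector found none. The scoop did look empty.
- The averaged wrist load was 2.8 N, against about 3.0 N expected with six balls and 2.2 N with none. Single readings varied more than that, from 2.8 to 3.7 N. This fits most or all of the balls being in the trough, but does not prove six.

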